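# Press the raised tin lid home

## Robot

A 6-joint arm with a two-finger parallel gripper is mounted at the origin on a cart in front of the work surface, level with it; the furniture and walls round the work are solid. World frame = base frame: x ahead of the robot, y to its left, z up, the work surface at z = 0. Lengths are in m, angles in rad, forces in N, time in s.
With the tool pointing down it reaches from about 0.275 to 0.75 m from the base axis. Payload 10.2 kg.
Tool frame: the origin (TCP) lies at the very end of the fingers, on their centre line; the grasp point (between the pads) lies 19 mm behind it (robot.tcp_to_grasp is the distance from the TCP to the grasp point, in m); z points along the fingers, y is the line along which they close (so a half turn about z gives the same grasp; the last joint's range is limited). The gripper opens to 88 mm and grips with 3 to 60 N. Pads are 18 mm wide; open, the fingers measure 123 mm over their backs; the gripper's body (75 mm by 187 mm) begins 45 mm behind the grasp point.
Start: joints at [-1.548, 0.313, 1.498, -0, 1.331, -0.223], TCP at [0.128, -0.509, 0.239] pointing down, gripper open.
Joint ranges: [-2.94, 2.94], [-0.97, 2.17], [0.19, 2.56], [-1.23, 4.37], [0.02, 3.11], [-2.88, 2.88]. Speed limits (rad/s): [2.39, 2.39, 3.01, 3.14, 3.14, 3.14].

## Interface

Orientations are given as a unit quaternion [x, y, z, w].
In Python, from station import telemetry, cams, finish_job, robot gives the robot as it stands. The module is installed in compiled form; this text tells all that it offers.
- The arm moves only by the tool arm_command, never from a script. Its argument "increments" is a list of rows, each a list of 6 numbers: the shift along the tool's x, y, z in m, then the turn, a rotation vector about the tool's x, y, z in degrees. In form: [[tx, ty, tz, ax, ay, az], ...]. A call has 1 to 5 rows; each row shifts and turns the commanded pose from where the row before left it, along the tool's axes as they then stand; what a row does not reach is not made up. A row lasts 1/12 s, in which the tool goes at most 41.7 mm and 7.16 degrees, less where a joint would pass 70% of its speed; a pose out of reach is approached as far as the arm can. A call is refused whole if a number of a shift passes 0.0417 or a number of a turn 7.16, either way. A call with a gripper value outside its range is refused whole. "hand" is the opening in per cent of the stroke, from 0 (shut) to 100 (fully open), set as the call begins (left out, the last holds). The fingers move at their own pace and stop on an object; "squeeze" is the grip in N (left out, the last holds). Time passes only in rows, so rows that do not move let the fingers close. It gives the time, the measured TCP pose, the force, the opening and the grip force at its end, in the units of the state.
- telemetry.get_obs(): the state, without advancing time (a new reading comes with each control period).
- cams.get_image(name): name is "scene" or "top"; returns the picture (480x640x3 uint8, blue, green, red); there is no depth.
- cams.camera_model(name): a dict with "fovy" (degrees; the focal length in pixels is half the picture's height over the tangent of half this angle, whatever the lens; pixels are square), "cx", "cy" (the principal point, pixels), "R" (3x3) and "t" (3): a world point X has camera coordinates R X + t. Camera axes: x right, y down, z forward; pixel columns grow to the right and rows downward; lengths in m; the calibration is good to about 2 mm. A picture is of the moment at which its call begins. camera_model takes no time and is no camera call.
- finish_job(): hands the job in; it is judged then, once.
The state is a dict: "time_s": time; "joints": joint angles; "qvel": joint speeds; "tau": joint torques, N m; "position": TCP position; "tool_rot": TCP orientation; "contact_force": force on the tool from outside, world axes, zero at the start; "ft_torque": the same for the moment, N m; "finger_gap": finger opening in m; "finger_force": force on a finger pad.
Only numpy, scipy, OpenCV 4.12 (cv2) and the standard library are available. Lean on these libraries where they do the work, as an engineer would, in place of code of your own. Each camera call takes 0.05 s, during which the arm holds its last target. There are 200 camera calls.

## Task

Of the three small round tins on the desk, one has its lid standing up instead of pushed on. With the fingertips, press that lid gently down until it is fully home, then withdraw. Do not grip, lift or shift the tin, and do not touch the other two tins, the dark sample pot or the big soil tub.

Things in the scene. Friction and masses are not known exactly. Their poses are not given: they have to be found in the camera images.
- tin_a: A round grey slip-lid tin, 66 mm across, loose, about 0.08 kg; origin at the centre of its underside, z up. Closed it is 24 mm high; the lid top is a flat plain disc 66 mm across. This is the one with the raised lid (12 to 16 mm up at the start, so 36 to 40 mm high in all).
- tin_a_lid (a joint): Height of the lid of tin_a above its closed place, in m: 0 = fully home (lid top 24 mm above the tin's underside), larger = standing up by that much. The lid slides straight up and down on the tin, rubs with about 2 N, stays where it is left and stops hard at 0.
- tin_a_lid_top (a point): Centre of the upper face of tin_a's lid; moves with the lid.
- tin_b: A round grey slip-lid tin, 66 mm across, loose, about 0.08 kg; origin at the centre of its underside, z up. Closed it is 24 mm high; the lid top is a flat plain disc 66 mm across. Its lid is already home; leave it alone.
- tin_b_lid (a joint): Height of the lid of tin_b above its closed place, in m: 0 = fully home (lid top 24 mm above the tin's underside), larger = standing up by that much. The lid slides straight up and down on the tin, rubs with about 2 N, stays where it is left and stops hard at 0.
- tin_c: A round grey slip-lid tin, 66 mm across, loose, about 0.08 kg; origin at the centre of its underside, z up. Closed it is 24 mm high; the lid top is a flat plain disc 66 mm across. Its lid is already home; leave it alone.
- tin_c_lid (a joint): Height of the lid of tin_c above its closed place, in m: 0 = fully home (lid top 24 mm above the tin's underside), larger = standing up by that much. The lid slides straight up and down on the tin, rubs with about 2 N, stays where it is left and stops hard at 0.
- pot: Small dark sample pot with a white ribbed screw cap, 56 mm across, 60 mm high, loose; origin at the centre of its underside. Leave it alone.
- tub: Soil sample tub with a white snap lid, 131 mm across, 90 mm high, loose; origin at the centre of its underside. Leave it alone.
Things that resemble listed ones, but are neither listed nor needed, are in the scene too. Leave any green or purple look-alike of the tin_a alone.

How it is judged:
By the outcome, as a careful person would: the job done as asked, in the order asked, and still so for the second after the job is handed in, with the robot touching nothing.
It also fails if it takes over 32 s, if anything falls off the work surface, if the arm or the gripper's body presses on something with over 40 N, if the wrist force passes 120 N, or if a joint passes its speed limit or range.

## Working session

There is one attempt and no reset: what is moved stays moved. The work goes in short steps, Python scripts to look and compute and a tool call to move; the robot and the scene stay as the last step left them, time stands still between calls to the robot, and variables do not carry over. Pictures are saved under pics/ and viewed, at most 10 in all, crops included, and the job is handed in when it is done.

Besides the shell and the picture viewer there is one more tool, called after "Request:" in YAML: its name, and indented under it one key for each argument. arm_command: Moves the arm, as the interface text tells. Its arguments: {"type":"object","properties":{"increments":{"type":"array","items":{"type":"array","items":{"type":"number"}}},"hand":{"type":"number"},"squeeze":{"type":"number"}},"required":["increments"]}

```bash
mkdir -p pics
python3 - <<'E'
from station import telemetry, cams
import cv2
for n in("scene","top"):
    cv2.imwrite(f"pics/{n}0.png",cams.get_image(n)); m=cams.camera_model(n); print(n,m)
o=telemetry.get_obs();print(o)
E
```

```text
scene {'fovy': 46.208338719369735, 'cx': 313.8328288658921, 'cy': 241.13733068550067, 'R': array([[-0.72081073, -0.6931063 , -0.00596252],
       [-0.45395678,  0.47856774, -0.75159575],
       [ 0.52378922, -0.53905155, -0.65959706]]), 't': array([0.48944243, 0.21846039, 0.75484644])}
top {'fovy': 54.80420427438436, 'cx': 313.47916349820633, 'cy': 237.67960597245832, 'R': array([[ 0.00562033, -0.99974525, -0.02185982],
       [-0.98859339, -0.00226488, -0.15059211],
       [ 0.15050424,  0.02245685, -0.98835427]]), 't': array([0.16930236, 0.55533598, 0.83467381])}
{'time_s': 0.1, 'joints': array([-1.54838653e+00,  3.13405334e-01,  1.49829000e+00,  1.35134368e-05,
        1.33095663e+00, -2.23408958e-01]), 'qvel': array([ 0.00023843, -0.00292507, -0.00136729, -0.00069858, -0.00053656,
        0.00188964]), 'tau': array([ 2.07327663e-03, -4.02811790e+01, -2.52647370e+01,  6.95248134e-02,
        3.42409685e-02, -6.80803373e-05]), 'position': array([ 0.1277417 , -0.50903292,  0.23823928]), 'tool_rot': array([ 9.92456205e-01,  1.22598536e-01,  5.96698963e-05, -5.26324034e-04]), 'contact_force': array([ 0.00981398, -0.33705244,  0.12099868]), 'ft_torque': array([0.04736126, 0.00661984, 0.01538559]), 'finger_force': 0.0, 'finger_gap': 0.08836478953043897}
```

View pics/scene0.png

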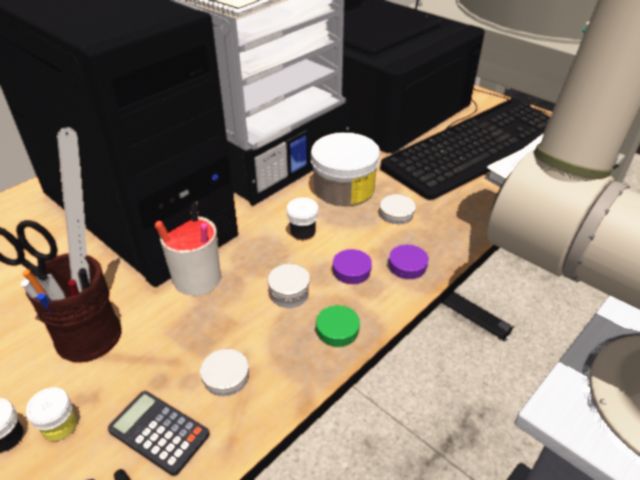

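View pics/top0.png

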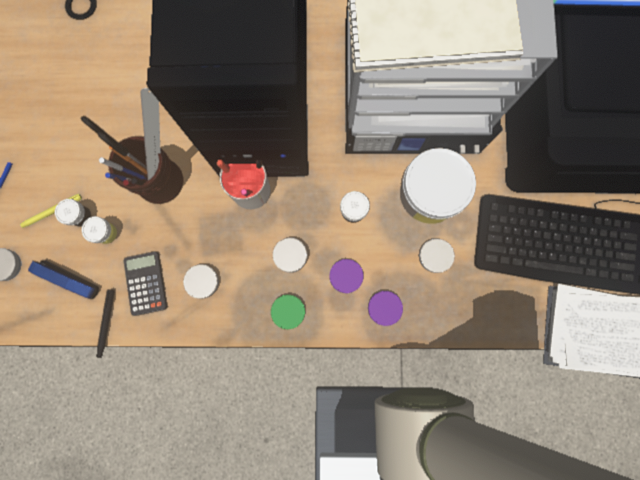

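The scene view shows three grey tins at about (289,282), (225,370) and (397,208). In the top view they are at (290,254), (200,281) and (437,255). The middle one looks taller, so I'll check it in an enlarged crop and by triangulation.

```bash
cat > h.py <<'E'
import numpy as np, cv2
from station import cams
def ray(n,u,v):
    m=cams.camera_model(n); f=240/np.tan(np.radians(m['fovy'])/2)
    R=m['R']; return -R.T@m['t'], R.T@np.array([(u-m['cx'])/f,(v-m['cy'])/f,1])
def plane(n,u,v,z):
    c,d=ray(n,u,v); return c+d*(z-c[2])/d[2]
def proj(n,X):
    m=cams.camera_model(n); f=240/np.tan(np.radians(m['fovy'])/2)
    p=m['R']@np.array(X)+m['t']; return np.array([m['cx']+f*p[0]/p[2],m['cy']+f*p[1]/p[2]])
E
python3 - <<'E'
from h import *
for t in((290,254),(200,281),(437,255)):
    for z in (.024,.038):
        X=plane('top',*t,z); print(t,z,X.round(4),'scene lid centre',proj('scene',X).round(1))
s=cv2.imread('pics/scene0.png'); t=cv2.imread('pics/top0.png')
a=cv2.resize(s[190:400,190:430],None,fx=2,fy=2,interpolation=cv2.INTER_CUBIC)
b=cv2.resize(t[225:305,250:330],None,fx=4,fy=4,interpolation=cv2.INTER_CUBIC)
o=np.zeros((420,800,3),np.uint8); o[:,:480]=a; o[:320,480:]=b
cv2.imwrite('pics/crop1.png',o)
E
```

```text
(290, 254) 0.024 [0.5257 0.2172 0.024 ] scene lid centre [288.7 282.3]
(290, 254) 0.038 [0.5241 0.2161 0.038 ] scene lid centre [289.5 276.3]
(200, 281) 0.024 [0.4729 0.3899 0.024 ] scene lid centre [225.6 366. ]
(200, 281) 0.038 [0.4721 0.3861 0.038 ] scene lid centre [227.  358.5]
(437, 255) 0.024 [ 0.5246 -0.0653  0.024 ] scene lid centre [397.7 204.1]
(437, 255) 0.038 [ 0.523  -0.0619  0.038 ] scene lid centre [398.  199.3]
```

View pics/crop1.png

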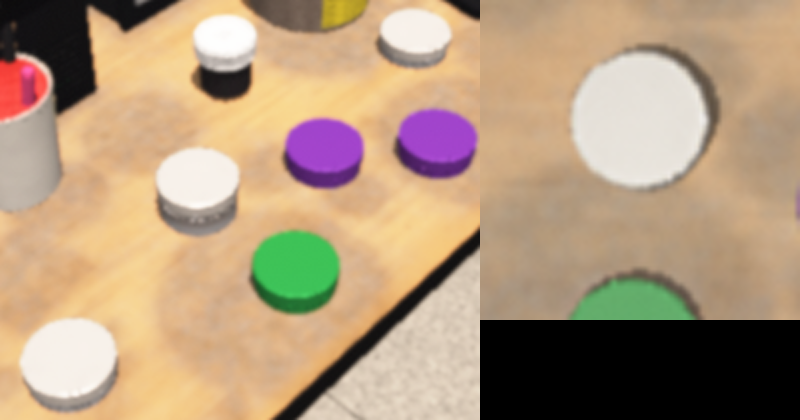

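The crop shows the middle tin with its lid standing proud and a body band below the rim. The lid centre is at scene (289,279) and top (290,254), giving about (0.524, 0.216) with the lid top near z 0.037. I'll shut the fingers and travel there at the present height.

Request:
arm_command:
  increments:
    - [0.0224,-0.0243,0,0,0,0]
    - [0.0224,-0.0243,0,0,0,0]
    - [0.0224,-0.0243,0,0,0,0]
    - [0.0224,-0.0243,0,0,0,0]
    - [0.0224,-0.0243,0,0,0,0]
  hand: 0
  squeeze: 5

```text
time_s: 0.52
position: [0.2072, -0.3625, 0.2384]
tool_rot: [0.992, 0.122, 0.0, -0.0]
contact_force: [0.5, -0.3, 0.7]
finger_gap: 0.057
finger_force: 0.0
```

Request:
arm_command:
  increments:
    - [0.0224,-0.0243,0,0,0,0]
    - [0.0224,-0.0243,0,0,0,0]
    - [0.0224,-0.0243,0,0,0,0]
    - [0.0224,-0.0243,0,0,0,0]
    - [0.0224,-0.0243,0,0,0,0]

```text
time_s: 0.93
position: [0.2862, -0.2174, 0.2386]
tool_rot: [0.992, 0.122, -0.0, -0.0]
contact_force: [-0.2, -0.3, 0.5]
finger_gap: 0.0234
finger_force: 0.0
```

Request:
arm_command:
  increments:
    - [0.0224,-0.0243,0,0,0,0]
    - [0.0224,-0.0243,0,0,0,0]
    - [0.0224,-0.0243,0,0,0,0]
    - [0.0224,-0.0243,0,0,0,0]
    - [0.0224,-0.0243,0,0,0,0]

```text
time_s: 1.35
position: [0.3653, -0.0723, 0.2387]
tool_rot: [0.992, 0.123, 0.0, 0.0]
contact_force: [0.9, -0.3, 0.7]
finger_gap: 0.0005
finger_force: 0.0
```

Request:
arm_command:
  increments:
    - [0.0224,-0.0243,0,0,0,0]
    - [0.0224,-0.0243,0,0,0,0]
    - [0.0224,-0.0243,0,0,0,0]
    - [0.0224,-0.0243,0,0,0,0]
    - [0.0224,-0.0243,0,0,0,0]

```text
time_s: 1.77
position: [0.4444, 0.073, 0.2385]
tool_rot: [0.992, 0.123, -0.0, -0.0]
contact_force: [0.4, -1.5, 0.3]
finger_gap: 0.0008
finger_force: 0.0
```

Request:
arm_command:
  increments:
    - [0.0224,-0.0243,0,0,0,0]
    - [0.0224,-0.0243,0,0,0,0]
    - [0.0224,-0.0243,0,0,0,0]
    - [0.0224,-0.0243,0,0,0,0]
    - [0.0224,-0.0243,0,0,0,0]

```text
time_s: 2.18
position: [0.5234, 0.218, 0.2383]
tool_rot: [0.992, 0.123, -0.0, 0.0]
contact_force: [-0.5, -1.5, -0.2]
finger_gap: 0.0005
finger_force: 0.0
```

Request:
arm_command:
  increments:
    - [0,0,0.03,0,0,0]
    - [0,0,0.04,0,0,0]
    - [0,0,0.04,0,0,0]
    - [0,0,0.03,0,0,0]
    - [0,0,0.02,0,0,0]

```text
time_s: 2.6
position: [0.5214, 0.216, 0.0751]
tool_rot: [0.992, 0.123, -0.002, 0.0]
contact_force: [0.8, 0.3, -0.5]
finger_gap: 0.0008
finger_force: 0.0
```

Run:
```python
from h import *
from station import telemetry
o=telemetry.get_obs();print(o['position'],o['contact_force'],o['joints'])
s=cams.get_image('scene');t=cams.get_image('top')
o=np.zeros((480,800,3),np.uint8)
o[:,:400]=cv2.resize(s[190:430,190:390],None,fx=2,fy=2); o[:,400:]=cv2.resize(t[140:380,190:390],None,fx=2,fy=2)
cv2.imwrite('pics/above.png',o)
```

```text
[0.52141561 0.21599633 0.07508943] [ 0.7526286   0.32079343 -0.50006745] [ 1.85180968e-01  5.76194543e-01  1.56153745e+00 -9.12530559e-06
  1.00879946e+00  1.51008747e+00]
```

View pics/above.png

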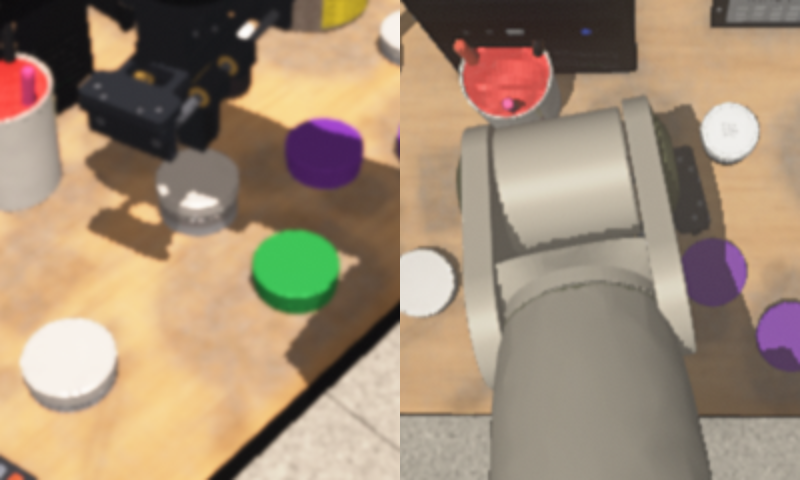

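The closed fingers hang above the raised tin and clear of the cup and pot. Next I go down gently, watching the force.

Request:
arm_command:
  increments:
    - [0,0,0.01,0,0,0]
    - [0,0,0.01,0,0,0]
    - [0,0,0.008,0,0,0]
    - [0,0,0.004,0,0,0]
    - [0,0,0,0,0,0]

```text
time_s: 3.12
position: [0.5228, 0.2162, 0.0461]
tool_rot: [0.992, 0.123, -0.001, 0.0]
contact_force: [-0.4, -0.3, -0.1]
finger_gap: 0.0004
finger_force: 0.0
```

Request:
arm_command:
  increments:
    - [0,0,0.002,0,0,0]
    - [0,0,0.002,0,0,0]
    - [0,0,0.002,0,0,0]
    - [0,0,0.002,0,0,0]
    - [0,0,0.002,0,0,0]

```text
time_s: 3.53
position: [0.5232, 0.2163, 0.0368]
tool_rot: [0.992, 0.123, 0.0, -0.0]
contact_force: [1.0, -0.6, 1.7]
finger_gap: 0.0007
finger_force: 0.9
```

Contact at about z 0.037–0.038, as expected.

Request:
arm_command:
  increments:
    - [0,0,0.002,0,0,0]
    - [0,0,0.002,0,0,0]
    - [0,0,0.002,0,0,0]
    - [0,0,0.002,0,0,0]
    - [0,0,0.001,0,0,0]

```text
time_s: 3.95
position: [0.5232, 0.2163, 0.0275]
tool_rot: [0.992, 0.123, 0.0, -0.0]
contact_force: [1.0, 0.9, 1.7]
finger_gap: 0.001
finger_force: 0.9
```

Request:
arm_command:
  increments:
    - [0,0,0.001,0,0,0]
    - [0,0,0.001,0,0,0]
    - [0,0,0.001,0,0,0]
    - [0,0,0,0,0,0]

```text
time_s: 4.28
position: [0.523, 0.2162, 0.0245]
tool_rot: [0.992, 0.123, -0.0, 0.0]
contact_force: [0.8, -0.4, 0.1]
finger_gap: 0.0006
finger_force: 0.2
```

Request:
arm_command:
  increments:
    - [0,0,0.0005,0,0,0]
    - [0,0,0.0005,0,0,0]
    - [0,0,0,0,0,0]

```text
time_s: 4.53
position: [0.5231, 0.2163, 0.0239]
tool_rot: [0.992, 0.123, -0.0, 0.0]
contact_force: [-0.7, -0.0, 3.4]
finger_gap: 0.0005
finger_force: 2.0
```

Request:
arm_command:
  increments:
    - [0,0,0.0005,0,0,0]
    - [0,0,0.0005,0,0,0]
    - [0,0,0,0,0,0]

```text
time_s: 4.78
position: [0.5231, 0.2163, 0.0238]
tool_rot: [0.992, 0.123, 0.0, 0.0]
contact_force: [-4.5, -1.2, 13.0]
finger_gap: 0.0006
finger_force: 6.8
```

The force jumped to 13 N with no further travel, so the lid is against its hard stop. Withdrawing.

Request:
arm_command:
  increments:
    - [0,0,-0.001,0,0,0]
    - [0,0,-0.004,0,0,0]
    - [0,0,-0.01,0,0,0]
    - [0,0,-0.03,0,0,0]
    - [0,0,-0.04,0,0,0]

```text
time_s: 5.2
position: [0.5216, 0.2159, 0.107]
tool_rot: [0.992, 0.123, -0.003, 0.0]
contact_force: [0.3, -0.2, 0.7]
finger_gap: 0.0001
finger_force: 0.0
```

Request:
arm_command:
  increments:
    - [0,0,-0.04,0,0,0]
    - [0,0,-0.04,0,0,0]
    - [0,0,-0.02,0,0,0]
    - [0,0,-0.01,0,0,0]
    - [0,0,0,0,0,0]

```text
time_s: 5.62
position: [0.5236, 0.2164, 0.2198]
tool_rot: [0.992, 0.123, 0.002, -0.0]
contact_force: [0.2, 0.1, -0.6]
finger_gap: 0.0003
finger_force: 0.0
```

Run:
```python
from h import *
from station import telemetry
s=cams.get_image('scene')
o=telemetry.get_obs();print(o['position'],o['contact_force'],o['qvel'].round(3))
cv2.imwrite('pics/after.png',cv2.resize(s[190:400,190:430],None,fx=3,fy=2.8,interpolation=cv2.INTER_CUBIC))
```

```text
[0.52298547 0.21624949 0.2175941 ] [ 0.43327836 -0.21260216 -1.0793772 ] [-0.001  0.035  0.04   0.001 -0.014  0.001]
```

View pics/after.png

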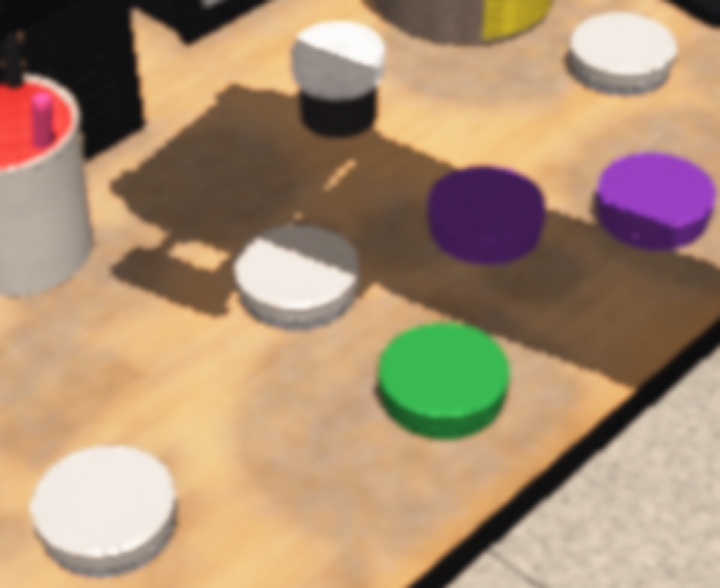

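The middle tin, at crop (297,275), is now as low as the other two. Nothing else has moved and the arm is clear.

```bash
python3 -c "
from station import finish_job
print(finish_job())"
```

```text
the job is handed in; nothing more can be done
None
```

I pressed tin_a's lid down to its hard stop (about 13 N at the end), withdrew the arm straight up and handed the job in at about 6 s; the last picture shows the lid level with the other two tins and nothing else moved.

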